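# Hang the filled carry bin on the double hook

### The arm

A 7-joint arm with a two-finger parallel gripper is mounted at the origin on the work surface. World frame = base frame: x ahead of the robot, y to its left, z up, the work surface at z = 0. Lengths are in m, angles in degrees, forces in N, time in s.
With the tool pointing down it reaches from about 0.425 to 0.875 m from the base axis. Payload 8.4 kg.
Tool frame: the origin (TCP) lies between the finger pads; the fingertips stand 22 mm ahead of it and the grasp point (between the pads) lies 3 mm ahead of it; z points along the fingers, y is the line along which they close (so a half turn about z gives the same grasp; the last joint's range is limited). The gripper opens to 85 mm and grips with 20 to 120 N. Pads are 22 mm wide; open, the fingers measure 114 mm over their backs; the gripper's body (76 mm by 85 mm) begins 54 mm behind the grasp point. The pads swing forward as they close: fully open they stand 13 mm farther back than shut.
Start: joints at [-77.705, 19.091, 2.286, 83.961, -0.768, 76.965, -3.352], TCP at [0.201, 0.618, 0.253] pointing down, gripper open.
Joint ranges: [-147.57, 147.57], [-21.85, 119.76], [-74.77, 79.35], [14.55, 137.4], [-85.83, 265.84], [4.83, 119.75], [-152.11, 152.11]. Speed limits (degrees/s): [127.2, 127.2, 159.86, 159.86, 180, 180, 180].

### API

Orientations are given as [roll, pitch, yaw] about the fixed x, y, z axes, in that order (R = Rz(yaw) Ry(pitch) Rx(roll)).
In Python, from station import telemetry, optics, order, nets gives the robot as it stands.
- The arm moves only by the tool play_rows, never from a script. Its argument "series" is a list of rows, each an object of numbers: "tx", "ty", "tz": the shift along the tool's x, y, z normalised to -1 to 1, where 1 is 0.4 m; "ax", "ay", "az": the turn, a rotation vector about the tool's x, y, z normalised to -1 to 1, where 1 is 30 degrees. A call has 1 to 10 rows; each row shifts and turns the commanded pose from where the row before left it, along the tool's axes as they then stand; what a row does not reach is not made up. A row lasts 1/8 s, in which the tool goes at most 62.5 mm and 10.7 degrees, less where a joint would pass 70% of its speed; a pose out of reach is approached as far as the arm can. A call with a number of a shift or a turn outside -1 to 1 is refused whole. A call with a gripper value outside its range is refused whole. "claw" is the opening, from -1 (shut) to 1 (fully open), set as the call begins (left out, the last holds). The fingers move at their own pace and stop on an object; "newtons" is the grip in N (left out, the last holds). Time passes only in rows, so rows that do not move let the fingers close. It gives the time, the measured TCP pose, the force, the opening and the grip force at its end, in the units of the state.
- telemetry.read_state(): the state, without advancing time (a new reading comes with each control period).
- optics.read_camera(name): name is "side" or "top"; returns a dict with "img" (420x560x3 uint8, blue, green, red), "mtx" (3x3 intrinsics, pixels), "k1" (the pictures are not rectified: a ray, as slopes to the right and down, at radius r is drawn at 1 + k1 r^2 times it, then the intrinsics apply), "camera_from_world" (4x4, takes a point from world to camera coordinates). Camera axes: x right, y up, looking along -z (the intrinsics and any distortion apply to the point x, -y, -z); pixel columns grow to the right and rows downward; lengths in m; the calibration is good to about 2 mm. A picture is of the moment at which its call begins. There is no depth.
- order.finish_job(): hands the job in; it is judged then, once.
Trained networks look in a picture, given as the dict that the camera call returned (one of the last four; its "shot" number tells which), for a name from the list of things; names that differ only in an ending like _2 or _b are one class to them, and where a whole thing is asked for, a point or a joint stands for the part that bears it (a point fixed in the world has none). Each returns a list of dicts, best first, with "score" (0 to 1); they miss things now and then, are a little off and sometimes report something else, mostly with a low value. They report only what shows in the picture. A call takes as long as a camera call. They do not tell look-alikes from the thing itself.
- nets.find_in(picture, thing): "bbox" ([left, top, right, bottom] in pixels, round what is visible of it).
- nets.pinpoint(picture, thing): "uv" ([column, row] in pixels: a listed point, or the origin of a listed thing).
The state is a dict: "t": time; "joint_pos": joint angles; "joint_vel": joint speeds; "tau": joint torques, N m; "position": TCP position; "tcp_rot": TCP orientation; "ft_force": force on the tool from outside, world axes, zero at the start; "moment": the same for the moment, N m; "finger_gap": finger opening in m; "grasp_force": force on a finger pad.
Only numpy, scipy, OpenCV 4.12 (cv2) and the standard library are available. Lean on these libraries where they do the work, as an engineer would, in place of code of your own. Each camera call takes 0.05 s, during which the arm holds its last target. There are 200 camera calls.

### The job

Of the two carry bins on the bench, take the one with the two brass fittings in it and hang it by its handle on the stand's double hook, the handle's bar resting on both prongs, one on each side of the black grip. Lower it gently onto the prongs before letting go, keep the fittings in it, and let it hang level and still. Leave the empty bin standing where it is.

Things in the scene. Friction and masses are not known exactly. Their poses are not given: they have to be found in the camera images.
- full_bin: the bin to hang: open blue plastic carry bin, dark slots in its long sides, 100 (x) by 150 (y) by 60 mm high, walls 4 mm, 0.2 to 0.45 kg, with two loose brass fittings in it and a rigid, fixed steel wire bail (8 mm) over it: legs at y = +/-78, level top bar along y from -62 to 62, centreline 135 mm above the underside. Origin: centre of the underside, z up
- full_bin_grip (a point): middle of the black plastic grip, 18 (x) by 44 (y) by 18 mm high, around the middle of the filled bin's handle bar, on the bar's centreline, 135 mm above the bin's underside; axes as the bin's, the bar lies along y
- empty_bin: the empty bin, of the same kind and size (100 by 150 by 60 mm, handle bar 135 mm up), to be left where it stands; origin at the centre of the underside
- fitting1: brass fitting standing in the filled bin: round, foot 32 mm across and 16 high, neck 20 mm across, 36 mm high in all, 60 g; origin at the centre of its underside, 4 mm above the bin's underside
- fitting2: the second brass fitting, equal to the first
- stand: fixed stand: dark steel base plate 12 mm thick (x -25 to 145, y +/-70), aluminium post 30 mm square at x = 95, on it a crossbar 24 mm square, 110 long (y), centre 230 mm up, from which two 10 mm round steel prongs, the double hook, reach to -x at y = +/-42. Nothing stands between the prongs or above them. Origin on the table under the hook seat; x from the prongs' tips to the post, z up
- hook_seat (a point): where the middle of the bar lies when the bin hangs: midway between the prongs, 219 mm above the table; axes as the stand's, bar along y. Centreline of each prong: 230 high from the crossbar to x = 45, sloping to a level seat 210 high from x = 12 to -10, then turned up to its tip at x = -32, 232 high; the bar comes in over the tips from -x, the bin under the prongs, then down
Not all that is in view belongs to the job. Leave any red look-alike of the stand alone.

How it is judged (in metres and radians):
On the way:
1. the gripper brings the bin's handle onto the hook, within 8 mm of its final height, before letting go (x of full_bin_grip in the frame of hook_seat between -0.025 and 0.025 m and y of full_bin_grip in the frame of hook_seat between -0.022 and 0.022 m and z of full_bin_grip in the frame of hook_seat between -0.008 and 0.008 m and contact force between the fingers and full_bin above 1 N), for 0.1 s.
At the end, for the whole second after the job is handed in: The grip of the filled bin is at the hook seat within 25 mm along the prongs, 22 mm along the bar, 8 mm in height; the bin bears on the stand, tilted under 0.25 rad and still (0.06 m/s, 0.6 rad/s), both fittings inside; the empty bin is upright (0.2 rad) and within 40 mm of its start (x of full_bin_grip in the frame of hook_seat between -0.025 and 0.025 m and y of full_bin_grip in the frame of hook_seat between -0.022 and 0.022 m and z of full_bin_grip in the frame of hook_seat between -0.008 and 0.008 m and angle between full_bin's own z axis and vertical below 0.25 rad and contact force between full_bin and stand above 1 N and linear speed of full_bin below 0.06 m/s and angular speed of full_bin below 0.6 rad/s and x of fitting1 in the frame of full_bin between -0.05 and 0.05 m and y of fitting1 in the frame of full_bin between -0.075 and 0.075 m and z of fitting1 in the frame of full_bin between -0.005 and 0.05 m and x of fitting2 in the frame of full_bin between -0.05 and 0.05 m and y of fitting2 in the frame of full_bin between -0.075 and 0.075 m and z of fitting2 in the frame of full_bin between -0.005 and 0.05 m and distance of empty_bin from where it was at the start of the episode below 0.04 m and angle between empty_bin's own z axis and vertical below 0.2 rad); the robot touches nothing.
It fails at once if the filled bin is banged against the stand (over 40 N) (contact force between full_bin and stand above 40 N).
It fails at once if the empty bin is knocked over (angle between empty_bin's own z axis and vertical above 0.6 rad).
It also fails if it takes over 48 s, if anything falls off the work surface, if the arm or the gripper's body presses on something with over 40 N, if the wrist force passes 120 N, or if a joint passes its speed limit or range.

## Working session

There is one attempt and no reset: what is moved stays moved. The work goes in short steps, Python scripts to look and compute and a tool call to move; the robot and the scene stay as the last step left them, time stands still between calls to the robot, and variables do not carry over. Pictures are saved under pics/ and viewed, at most 10 in all, crops included, and the job is handed in when it is done.

Besides the shell and the picture viewer there is one more tool, called after ">>>" in YAML: its name, and indented under it one key for each argument. play_rows: Moves the arm, as the interface text tells. Its arguments: {"type":"object","properties":{"series":{"type":"array"},"claw":{"type":"number"},"newtons":{"type":"number"}},"required":["series"]}

```bash
mkdir -p pics; ls
cat > h.py <<'E'
import numpy as np, cv2
from station import telemetry, optics, order, nets
from scipy.spatial.transform import Rotation as R
def proj(c,P):
    P=np.atleast_2d(P); T=np.array(c["camera_from_world"]); q=P@T[:3,:3].T+T[:3,3]
    s=np.c_[q[:,0]/-q[:,2],q[:,1]/q[:,2]]
    s=s*(1+c["k1"]*(s**2).sum(1,keepdims=True)); K=np.array(c["mtx"])
    return s@K[:2,:2].T+K[:2,2]
def ray(c,uv):
    K=np.array(c["mtx"]); d=np.linalg.solve(K,[uv[0],uv[1],1])[:2]; s=d.copy()
    for _ in range(30): s=d/(1+c["k1"]*(s@s))
    T=np.array(c["camera_from_world"]); v=T[:3,:3].T@np.array([s[0],-s[1],-1]); return -T[:3,:3].T@T[:3,3], v/np.linalg.norm(v)
def atz(c,uv,z):
    o,v=ray(c,uv); return o+v*(z-o[2])/v[2]
def tri(rs):
    A=sum(np.eye(3)-np.outer(v,v) for o,v in rs); b=sum((np.eye(3)-np.outer(v,v))@o for o,v in rs); return np.linalg.solve(A,b)
E
python3 - <<'E'
from h import *
np.set_printoptions(precision=3,suppress=True)
print(telemetry.read_state())
for n in ["top","side"]:
    c=optics.read_camera(n); cv2.imwrite(f"pics/{n}0.png",c["img"]); print(n,c["k1"],np.array(c["mtx"])[0],-np.array(c["camera_from_world"])[:3,:3].T@np.array(c["camera_from_world"])[:3,3])
    for th in ["full_bin","full_bin_grip","empty_bin","fitting1","stand","hook_seat"]:
        print(th,[(np.round(d["uv"],1).tolist(),round(d["score"],2)) for d in nets.pinpoint(c,th)][:4],[(np.round(d["bbox"]).tolist(),round(d["score"],2)) for d in nets.find_in(c,th)][:4])
E
```

```text
pics
{'t': 0.0, 'joint_pos': array([-77.705,  19.131,   2.284,  84.012,  -0.768,  76.966,  -3.352]), 'joint_vel': array([-0.061, -0.029, -0.151,  0.027,  0.104,  0.069, -0.04 ]), 'tau': array([ -0.   , -65.854,   1.365, -40.558,   0.017,   0.012,   0.   ]), 'position': array([0.201, 0.618, 0.252]), 'tcp_rot': array([-179.906,    0.005,  162.021]), 'ft_force': array([ 0.078, -0.918,  0.53 ]), 'moment': array([-0.008, -0.027,  0.04 ]), 'grasp_force': 0.0, 'finger_gap': 0.08585482836152028}
top -0.10577414467417776 [418.991   0.    277.039] [ 0.29  -0.008  1.315]
full_bin [([377.2, 156.0], 0.74)] [([352.0, 133.0, 419.0, 170.0], 0.57), ([122.0, 145.0, 183.0, 189.0], 0.54)]
full_bin_grip [] [([357.0, 136.0, 416.0, 172.0], 0.65)]
empty_bin [([155.1, 167.9], 0.72)] [([122.0, 146.0, 184.0, 187.0], 0.74)]
fitting1 [([364.4, 151.2], 0.59), ([389.7, 159.9], 0.54)] [([361.0, 149.0, 374.0, 155.0], 0.42)]
stand [([153.1, 258.4], 0.83), ([377.5, 270.1], 0.62)] [([263.0, 107.0, 308.0, 170.0], 0.86), ([112.0, 214.0, 183.0, 283.0], 0.68), ([347.0, 223.0, 420.0, 298.0], 0.62)]
hook_seat [([286.2, 150.9
[... 235 characters left out ...]
732  0.978]
full_bin [([374.7, 368.7], 0.97)] []
full_bin_grip [([394.0, 339.0], 0.67)] [([348.0, 311.0, 420.0, 410.0], 0.71)]
empty_bin [([300.3, 152.3], 0.66)] [([284.0, 102.0, 319.0, 168.0], 0.65)]
fitting1 [([379.1, 385.7], 0.55)] [([374.0, 340.0, 382.0, 357.0], 0.74), ([375.0, 375.0, 387.0, 393.0], 0.67)]
stand [([201.7, 389.2], 0.97), ([333.6, 253.9], 0.92), ([207.1, 156.8], 0.58), ([373.1, 369.3], 0.39)] [([186.0, 77.0, 252.0, 175.0], 0.82), ([322.0, 171.0, 400.0, 279.0], 0.81), ([162.0, 296.0, 276.0, 420.0], 0.61)]
hook_seat [([345.0, 195.3], 0.79), ([195.4, 99.5], 0.71)] [([157.0, 290.0, 280.0, 417.0], 0.97), ([183.0, 80.0, 258.0, 177.0], 0.71), ([319.0, 169.0, 399.0, 282.0], 0.66)]
```

View pics/top0.png

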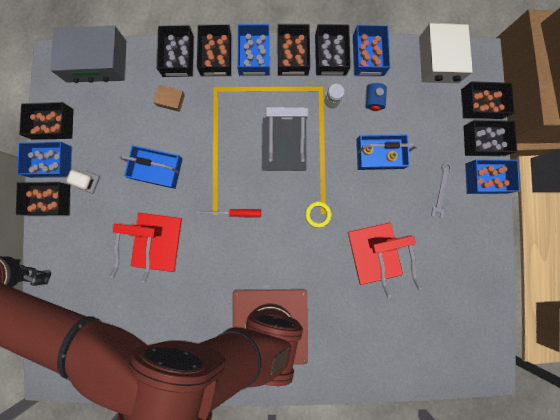

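View pics/side0.png

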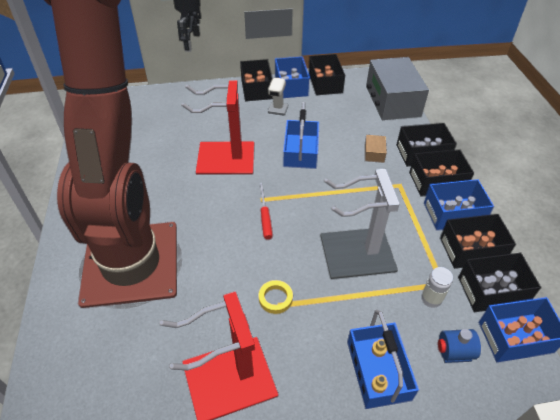

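The top view shows the filled bin at (384,152) with fittings at (368,150) and (392,157). The empty bin is at (153,167). The real grey stand is at (286,138), with its prongs pointing to -x (down in the picture), and the red look-alikes are lower left and lower right. I'll enlarge the bin and stand to measure them.

Run:
```python
from h import *
t=cv2.imread("pics/top0.png"); s=cv2.imread("pics/side0.png")
def cr(im,x,y): 
    return cv2.resize(im[y:y+75,x:x+100],(400,300),interpolation=cv2.INTER_CUBIC)
cv2.imwrite("pics/z.png",np.vstack([np.hstack([cr(t,335,115),cr(t,236,100)]),np.hstack([cv2.resize(s[305:413,320:464],(400,300),interpolation=cv2.INTER_CUBIC),cv2.resize(s[165:285,310:470],(400,300),interpolation=cv2.INTER_CUBIC)])]))
```

```text
(no output)
```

View pics/z.png

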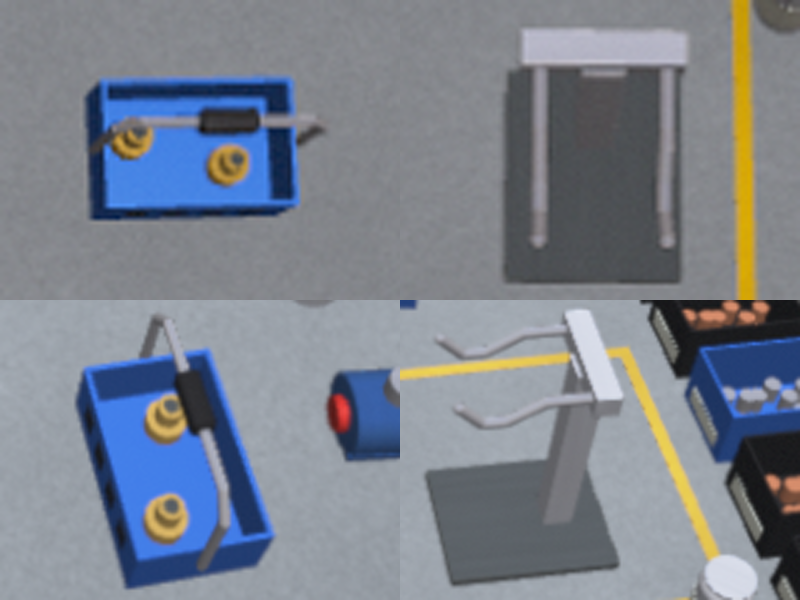

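The crops show clear rim corners, grip centre, base corners and prong tips. I'll fit the planar poses from these picks.

```bash
cat > fit.py <<'E'
from h import *
from scipy.optimize import least_squares
np.set_printoptions(precision=4,suppress=True)
def fit(obs,x0):
    def P(p,m): 
        a=p[2]; return np.array([p[0]+np.cos(a)*m[0]-np.sin(a)*m[1],p[1]+np.sin(a)*m[0]+np.cos(a)*m[1],m[2]])
    f=lambda p: np.concatenate([proj(c,P(p,m))[0]-uv for c,uv,m in obs])
    r=least_squares(f,x0,loss="soft_l1"); print(r.x,np.rad2deg(r.x[2])); print(r.fun.reshape(-1,2) if r.fun is not None else 0); return r.x
E
python3 - <<'E'
from fit import *
t=optics.read_camera("top"); s=optics.read_camera("side")
u=lambda p,sc,ox,oy:np.array([(p[0]+.5)/sc-.5+ox,(p[1]+.5)/sc-.5+oy])
T=lambda p,m:(t,u(p,4,335,115),m)
S=lambda p,m:(s,u((p[0],p[1]-300),400/144,320,305),m)
x,y=.05,.075
b=fit([T((104,79),(x,y,.06)),T((292,79),(x,-y,.06)),T((298,207),(-x,-y,.06)),T((104,209),(-x,y,.06)),T((229,121),(0,0,.135)),T((127,122),(0,.062,.135)),T((318,122),(0,-.062,.135)),
 S((80,370),(-x,y,.06)),S((208,352),(x,y,.06)),S((272,537),(x,-y,.06)),S((130,587),(-x,-y,0)),S((195,402),(0,0,.135))],[.6,-.25,0])
T=lambda p,m:(t,u((p[0]-400,p[1]),4,236,100),m)
S=lambda p,m:(s,u((p[0]-400,p[1]-300),2.5,310,165),m)
h=fit([T((504,281),(-.025,.07,.012)),T((680,282),(-.025,-.07,.012)),T((522,31),(.107,.055,.242)),T((688,31),(.107,-.055,.242)),T((539,243),(-.032,.042,.232)),T((668,243),(-.032,-.042,.232)),
 S((441,340),(-.032,.042,.232)),S((460,408),(-.032,-.042,.232)),S((427,473),(-.025,.07,.012)),S((453,583),(-.025,-.07,.0)),S((617,567),(.145,-.07,.0)),S((569,313),(.083,.055,.242)),S((622,403),(.107,-.055,.242))],[.6,0,0])
E
```

```text
[ 0.5388 -0.358   0.0131] 0.7518204482536234
[[-0.8766  0.1446]
 [-0.0972 -0.3257]
 [ 0.1074 -0.3643]
 [ 0.4862 -0.1204]
 [-0.3864  0.3048]
 [ 4.014   0.3083]
 [-1.7668 -0.1629]
 [ 1.0639 -0.8101]
 [ 0.1329 -1.0812]
 [ 0.6066  0.2559]
 [-2.1066  1.1921]
 [-0.5845  0.5308]]
[ 0.512  -0.0501 -0.0219] -1.256777630072999
[[-0.1069 -0.3837]
 [ 0.4826  0.0249]
 [-0.0366 -0.7805]
 [ 0.3326 -0.0459]
 [-0.0754 -0.7829]
 [-0.2071 -0.2917]
 [-0.3375 -0.1861]
 [-0.4494  0.6635]
 [-0.7681 -1.2949]
 [-1.2798  2.2998]
 [ 0.6659  1.6142]
 [-1.9772 -0.8183]
 [ 1.3152 -1.7427]]
```

Residuals are about 1 px. The grip is near (0.539,-0.358,0.135) with yaw 0.75°, and the seat is near (0.512,-0.050,0.219) with yaw -1.3°. Next I raise the tool and turn it to yaw ≈ 91°.

>>> play_rows:
  series:
    - {"tz": -0.1, "az": 0.297}
    - {"tz": -0.1, "az": 0.297}
    - {"tz": -0.1, "az": 0.297}
    - {"tz": -0.1, "az": 0.297}
    - {"az": 0.297}
    - {"az": 0.297}
    - {"az": 0.297}
    - {"az": 0.297}
  claw: 1

```text
invalid input at $.series[0]: expected keys tx, ty, tz, ax, ay, az
```

>>> play_rows:
  series:
    - {"tx": -0.1, "ty": 0.094}
    - {"tx": -0.1, "ty": 0.094}
    - {"tx": -0.1, "ty": 0.094}
    - {"tx": -0.1, "ty": 0.094}
    - {"tx": -0.1, "ty": 0.094}
    - {"tx": -0.1, "ty": 0.094}
    - {"tx": -0.1, "ty": 0.094}
    - {"tx": -0.1, "ty": 0.094}

```text
invalid input at $.series[0]: expected keys tx, ty, tz, ax, ay, az
```

Run:
```python
from h import *
np.set_printoptions(precision=4,suppress=True)
q=telemetry.read_state(); print(q["position"],q["tcp_rot"],q["joint_pos"])
t=optics.read_camera("top")
for uv,z in [((348,231),0),((391,223),0),((371,241),.242),((414,235),.242),((414,245),.242),((388,294),.235),((423,287),.235)]: print(uv,atz(t,uv,z))
```

```text
[0.2006 0.6182 0.2533] [-179.9971   -0.0013  162.0163] [-77.7045  19.0902   2.2868  83.9608  -0.769   76.967   -3.3535]
(348, 231) [ 0.2933 -0.2501  0.    ]
(391, 223) [ 0.3169 -0.3885  0.    ]
(371, 241) [ 0.2663 -0.2648  0.242 ]
(414, 235) [ 0.2801 -0.3787  0.242 ]
(414, 245) [ 0.2542 -0.378   0.242 ]
(388, 294) [ 0.1285 -0.3087  0.235 ]
(423, 287) [ 0.1443 -0.4022  0.235 ]
```

Every key is required in each row. The red stand stays below x ≈ 0.28, so it is clear of the planned path.

>>> play_rows:
  series:
    - {"tx": 0, "ty": 0, "tz": -0.1, "ax": 0, "ay": 0, "az": 0.297}
    - {"tx": 0, "ty": 0, "tz": -0.1, "ax": 0, "ay": 0, "az": 0.297}
    - {"tx": 0, "ty": 0, "tz": -0.1, "ax": 0, "ay": 0, "az": 0.297}
    - {"tx": 0, "ty": 0, "tz": -0.1, "ax": 0, "ay": 0, "az": 0.297}
    - {"tx": 0, "ty": 0, "tz": 0, "ax": 0, "ay": 0, "az": 0.297}
    - {"tx": 0, "ty": 0, "tz": 0, "ax": 0, "ay": 0, "az": 0.297}
    - {"tx": 0, "ty": 0, "tz": 0, "ax": 0, "ay": 0, "az": 0.297}
    - {"tx": 0, "ty": 0, "tz": 0, "ax": 0, "ay": 0, "az": 0.297}
  claw: 1

```text
t: 2.45
position: [0.2006, 0.6182, 0.4133]
tcp_rot: [-180.0, 0.0, 90.4]
ft_force: [0.7, 0.1, 0.6]
finger_gap: 0.0854
grasp_force: 0.0
```

>>> play_rows:
  series:
    - {"tx": -0.1, "ty": 0.094, "tz": 0, "ax": 0, "ay": 0, "az": 0}
    - {"tx": -0.1, "ty": 0.094, "tz": 0, "ax": 0, "ay": 0, "az": 0}
    - {"tx": -0.1, "ty": 0.094, "tz": 0, "ax": 0, "ay": 0, "az": 0}
    - {"tx": -0.1, "ty": 0.094, "tz": 0, "ax": 0, "ay": 0, "az": 0}
    - {"tx": -0.1, "ty": 0.094, "tz": 0, "ax": 0, "ay": 0, "az": 0}
    - {"tx": -0.1, "ty": 0.094, "tz": 0, "ax": 0, "ay": 0, "az": 0}
    - {"tx": -0.1, "ty": 0.094, "tz": 0, "ax": 0, "ay": 0, "az": 0}
    - {"tx": -0.1, "ty": 0.094, "tz": 0, "ax": 0, "ay": 0, "az": 0}

```text
t: 3.45
position: [0.5065, 0.3007, 0.4136]
tcp_rot: [180.0, -0.0, 90.8]
ft_force: [0.7, 0.7, 1.0]
finger_gap: 0.0854
grasp_force: 0.0
```

>>> play_rows:
  series:
    - {"tx": -0.12, "ty": 0, "tz": 0, "ax": 0, "ay": 0, "az": 0}
    - {"tx": -0.12, "ty": 0, "tz": 0, "ax": 0, "ay": 0, "az": 0}
    - {"tx": -0.12, "ty": 0, "tz": 0, "ax": 0, "ay": 0, "az": 0}
    - {"tx": -0.12, "ty": 0, "tz": 0, "ax": 0, "ay": 0, "az": 0}
    - {"tx": -0.12, "ty": 0, "tz": 0, "ax": 0, "ay": 0, "az": 0}
    - {"tx": -0.12, "ty": 0.01, "tz": 0, "ax": 0, "ay": 0, "az": 0}
    - {"tx": -0.12, "ty": 0.01, "tz": 0, "ax": 0, "ay": 0, "az": 0}
    - {"tx": -0.12, "ty": 0.01, "tz": 0, "ax": 0, "ay": 0, "az": 0}
    - {"tx": -0.12, "ty": 0.01, "tz": 0, "ax": 0, "ay": 0, "az": 0}
    - {"tx": -0.12, "ty": 0.01, "tz": 0, "ax": 0, "ay": 0, "az": 0}

```text
t: 4.7
position: [0.5317, -0.179, 0.4137]
tcp_rot: [179.9, -0.0, 90.8]
ft_force: [0.6, 0.2, 0.1]
finger_gap: 0.0859
grasp_force: 0.0
```

>>> play_rows:
  series:
    - {"tx": -0.12, "ty": 0.01, "tz": 0.08, "ax": 0, "ay": 0, "az": 0}
    - {"tx": -0.12, "ty": 0, "tz": 0.1, "ax": 0, "ay": 0, "az": 0}
    - {"tx": -0.12, "ty": 0, "tz": 0.1, "ax": 0, "ay": 0, "az": 0}
    - {"tx": -0.088, "ty": 0, "tz": 0.1, "ax": 0, "ay": 0, "az": 0}
    - {"tx": 0, "ty": 0, "tz": 0, "ax": 0, "ay": 0, "az": 0}
    - {"tx": 0, "ty": 0, "tz": 0, "ax": 0, "ay": 0, "az": 0}

```text
t: 5.45
position: [0.5385, -0.3564, 0.2619]
tcp_rot: [180.0, 0.0, 90.8]
ft_force: [-0.7, 0.2, 0.5]
finger_gap: 0.085
grasp_force: 0.0
```

>>> play_rows:
  series:
    - {"tx": -0.004, "ty": 0, "tz": 0.077, "ax": 0, "ay": 0, "az": 0}
    - {"tx": 0, "ty": 0, "tz": 0.077, "ax": 0, "ay": 0, "az": 0}
    - {"tx": 0, "ty": 0, "tz": 0.077, "ax": 0, "ay": 0, "az": 0}
    - {"tx": 0, "ty": 0, "tz": 0.077, "ax": 0, "ay": 0, "az": 0}
    - {"tx": 0, "ty": 0, "tz": 0, "ax": 0, "ay": 0, "az": 0}

```text
t: 6.08
position: [0.5386, -0.3562, 0.1377]
tcp_rot: [-179.9, -0.1, 90.9]
ft_force: [-0.8, -0.1, 0.5]
finger_gap: 0.0852
grasp_force: 0.0
```

Run:
```python
from h import *
ims=[]
for n,(x,y,w,h) in {"top":(320,100,120,90),"side":(300,270,160,120)}.items():
    c=optics.read_camera(n); print(n,proj(c,[.5388,-.358,.135]))
    for th in ["full_bin_grip","full_bin"]: print(nets.pinpoint(c,th)[:2])
    ims.append(cv2.resize(c["img"][y:y+h,x:x+w],(400,300),interpolation=cv2.INTER_CUBIC))
cv2.imwrite("pics/g1.png",np.hstack(ims))
```

```text
top [[391.49901722 145.18100649]]
[]
[{'uv': [378.8, 157.6], 'score': 0.72}]
side [[389.29835019 341.94561021]]
[{'uv': [392.8, 339.1], 'score': 0.7}]
[{'uv': [374.7, 369.6], 'score': 0.81}]
```

View pics/g1.png

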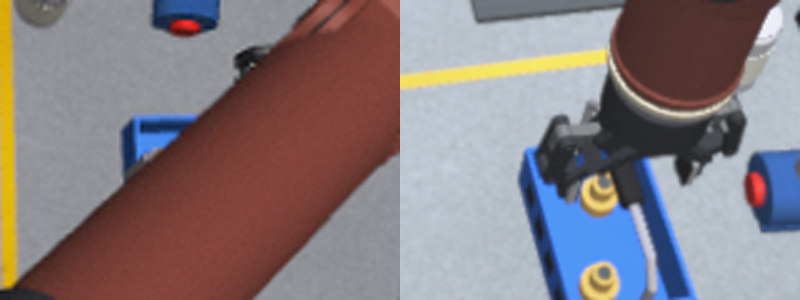

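The fingers straddle the black grip, with one on each side of the bar in the side crop at about (570,190) and (690,170). I'll close now.

>>> play_rows:
  series:
    - {"tx": 0, "ty": 0, "tz": 0, "ax": 0, "ay": 0, "az": 0}
    - {"tx": 0, "ty": 0, "tz": 0, "ax": 0, "ay": 0, "az": 0}
    - {"tx": 0, "ty": 0, "tz": 0, "ax": 0, "ay": 0, "az": 0}
    - {"tx": 0, "ty": 0, "tz": 0, "ax": 0, "ay": 0, "az": 0}
    - {"tx": 0, "ty": 0, "tz": 0, "ax": 0, "ay": 0, "az": 0}
    - {"tx": 0, "ty": 0, "tz": 0, "ax": 0, "ay": 0, "az": 0}
  claw: -1
  newtons: 60

```text
t: 7.12
position: [0.5383, -0.3584, 0.1382]
tcp_rot: [180.0, 0.0, 90.7]
ft_force: [1.8, -0.5, -1.0]
finger_gap: 0.017
grasp_force: 59.3
```

>>> play_rows:
  series:
    - {"tx": 0, "ty": 0, "tz": -0.02, "ax": 0, "ay": 0, "az": 0}
    - {"tx": 0, "ty": 0, "tz": -0.04, "ax": 0, "ay": 0, "az": 0}
    - {"tx": 0, "ty": 0, "tz": -0.05, "ax": 0, "ay": 0, "az": 0}
    - {"tx": 0, "ty": 0, "tz": -0.06, "ax": 0, "ay": 0, "az": 0}
    - {"tx": 0, "ty": 0, "tz": -0.06, "ax": 0, "ay": 0, "az": 0}
    - {"tx": 0, "ty": 0, "tz": -0.05, "ax": 0, "ay": 0, "az": 0}
    - {"tx": 0, "ty": 0, "tz": -0.02, "ax": 0, "ay": 0, "az": 0}
    - {"tx": 0, "ty": 0, "tz": 0, "ax": 0, "ay": 0, "az": 0}
    - {"tx": 0, "ty": 0, "tz": 0, "ax": 0, "ay": 0, "az": 0}

```text
t: 8.25
position: [0.5378, -0.3579, 0.2572]
tcp_rot: [-179.9, -0.0, 90.7]
ft_force: [0.4, -1.1, -6.4]
finger_gap: 0.017
grasp_force: 58.8
```

Run:
```python
from h import *
ims=[]
for n,(x,y,w,h) in {"top":(320,70,160,120),"side":(310,220,160,120)}.items():
    c=optics.read_camera(n); p=telemetry.read_state(); g=p["position"]-[0,0,.003]; print(n,proj(c,[g,g-[0,0,.135]]), nets.pinpoint(c,"full_bin")[:1])
    ims.append(cv2.resize(c["img"][y:y+h,x:x+w],(400,300),interpolation=cv2.INTER_CUBIC))
print(p["position"],p["ft_force"],p["moment"])
cv2.imwrite("pics/g2.png",np.hstack(ims))
```

```text
top [[404.38202264 136.12848046]
 [389.95259239 146.64212868]] [{'uv': [388.8, 150.1], 'score': 0.9}]
side [[401.42364323 310.82475753]
 [387.34068812 345.67300914]] [{'uv': [384.0, 345.7], 'score': 0.73}]
[ 0.53782418 -0.35804978  0.25733307] [ 0.18445095 -0.49803447 -5.46620712] [-0.02245066 -0.02596853  0.02796488]
```

View pics/g2.png

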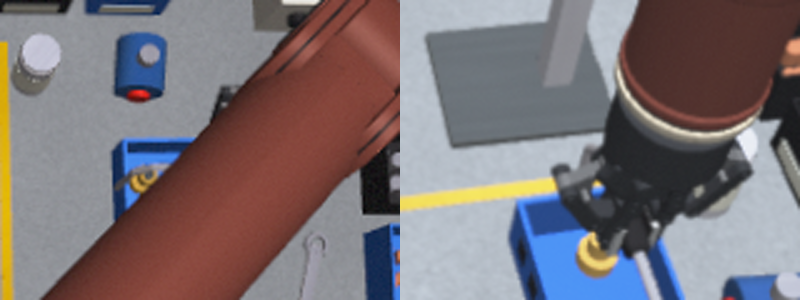

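The bin is held level and off the table, with no moment and about 6 N of weight. I'll move it in front of the prongs, staying below the tip line and off the stand, while matching the stand's yaw.

>>> play_rows:
  series:
    - {"tx": 0.02, "ty": -0.015, "tz": 0, "ax": 0, "ay": 0, "az": 0}
    - {"tx": 0.045, "ty": -0.03, "tz": 0, "ax": 0, "ay": 0, "az": 0.013}
    - {"tx": 0.06, "ty": -0.04, "tz": 0, "ax": 0, "ay": 0, "az": 0.013}
    - {"tx": 0.06, "ty": -0.045, "tz": 0, "ax": 0, "ay": 0, "az": 0.013}
    - {"tx": 0.06, "ty": -0.045, "tz": 0, "ax": 0, "ay": 0, "az": 0.013}
    - {"tx": 0.05, "ty": -0.035, "tz": 0, "ax": 0, "ay": 0, "az": 0.013}
    - {"tx": 0.03, "ty": -0.02, "tz": 0, "ax": 0, "ay": 0, "az": 0}
    - {"tx": 0.02, "ty": -0.01, "tz": 0, "ax": 0, "ay": 0, "az": 0}
    - {"tx": 0, "ty": 0, "tz": 0, "ax": 0, "ay": 0, "az": 0}
    - {"tx": 0, "ty": 0, "tz": 0, "ax": 0, "ay": 0, "az": 0}

```text
t: 9.7
position: [0.4426, -0.2205, 0.2582]
tcp_rot: [180.0, 0.0, 88.8]
ft_force: [-0.1, -0.5, -5.1]
finger_gap: 0.0169
grasp_force: 58.8
```

>>> play_rows:
  series:
    - {"tx": 0.02, "ty": -0.001, "tz": 0, "ax": 0, "ay": 0, "az": 0}
    - {"tx": 0.04, "ty": -0.001, "tz": 0, "ax": 0, "ay": 0, "az": 0}
    - {"tx": 0.06, "ty": -0.001, "tz": 0, "ax": 0, "ay": 0, "az": 0}
    - {"tx": 0.07, "ty": -0.002, "tz": 0, "ax": 0, "ay": 0, "az": 0}
    - {"tx": 0.07, "ty": -0.002, "tz": 0, "ax": 0, "ay": 0, "az": 0}
    - {"tx": 0.06, "ty": -0.002, "tz": 0, "ax": 0, "ay": 0, "az": 0}
    - {"tx": 0.05, "ty": -0.001, "tz": 0, "ax": 0, "ay": 0, "az": 0}
    - {"tx": 0.04, "ty": 0, "tz": 0, "ax": 0, "ay": 0, "az": 0}
    - {"tx": 0.02, "ty": 0, "tz": 0, "ax": 0, "ay": 0, "az": 0}
    - {"tx": 0, "ty": 0, "tz": 0, "ax": 0, "ay": 0, "az": 0}

```text
t: 10.95
position: [0.4422, -0.0479, 0.2581]
tcp_rot: [-180.0, 0.0, 88.8]
ft_force: [-0.6, -0.5, -5.1]
finger_gap: 0.0168
grasp_force: 58.8
```

Run:
```python
from h import *
ims=[]
for n,(x,y,w,h) in {"top":(210,90,160,120),"side":(260,120,160,120)}.items():
    c=optics.read_camera(n); p=telemetry.read_state()
    print(n,"prong tips/seat pred",proj(c,[[.4791,-.0074,.232],[.4809,-.0914,.232],[.512,-.0501,.219]])-[x,y])
    ims.append(cv2.resize(c["img"][y:y+h,x:x+w],(400,300),interpolation=cv2.INTER_CUBIC))
print(p["position"],p["ft_force"],p["moment"])
cv2.imwrite("pics/g3.png",np.hstack(ims))
```

```text
top prong tips/seat pred [[60.28420458 70.27049143]
 [92.39414361 69.38501088]
 [76.29935701 58.75144338]]
side prong tips/seat pred [[64.96661127 60.57597569]
 [74.1056424  88.45977475]
 [83.28109293 76.98143221]]
[ 0.44215179 -0.04871813  0.2581117 ] [ 0.04298227  1.17865912 -5.10009931] [ 0.00830645 -0.0211507   0.02071765]
```

View pics/g3.png

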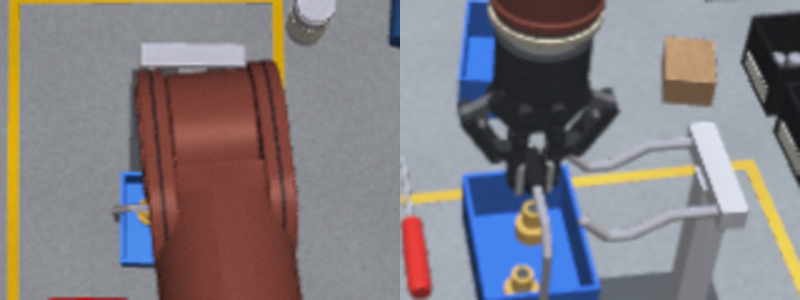

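The bar stands in front of both prong tips. In the right crop the tips show at about (570,160) and (585,222), between the legs, with the bin below them. Now I move 70 mm along +x over the tips.

>>> play_rows:
  series:
    - {"tx": 0, "ty": 0.01, "tz": 0, "ax": 0, "ay": 0, "az": 0}
    - {"tx": 0, "ty": 0.02, "tz": 0, "ax": 0, "ay": 0, "az": 0}
    - {"tx": 0, "ty": 0.025, "tz": 0, "ax": 0, "ay": 0, "az": 0}
    - {"tx": 0, "ty": 0.03, "tz": 0, "ax": 0, "ay": 0, "az": 0}
    - {"tx": 0, "ty": 0.03, "tz": 0, "ax": 0, "ay": 0, "az": 0}
    - {"tx": 0, "ty": 0.025, "tz": 0, "ax": 0, "ay": 0, "az": 0}
    - {"tx": 0, "ty": 0.02, "tz": 0, "ax": 0, "ay": 0, "az": 0}
    - {"tx": 0, "ty": 0.015, "tz": 0, "ax": 0, "ay": 0, "az": 0}
    - {"tx": 0, "ty": 0, "tz": 0, "ax": 0, "ay": 0, "az": 0}
    - {"tx": 0, "ty": 0, "tz": 0, "ax": 0, "ay": 0, "az": 0}

```text
t: 12.3
position: [0.5119, -0.0495, 0.2581]
tcp_rot: [-180.0, -0.0, 88.8]
ft_force: [-1.4, -0.5, -5.8]
finger_gap: 0.0171
grasp_force: 58.8
```

Run:
```python
from h import *
n,(x,y,w,h)="side",(270,110,160,120)
c=optics.read_camera(n); p=telemetry.read_state(); g=p["position"]-[0,0,.003]
print(p["position"],p["ft_force"],proj(c,[g,[.512,-.0501,.219]]))
cv2.imwrite("pics/g4.png",cv2.resize(c["img"][y:y+h,x:x+w],(640,480),interpolation=cv2.INTER_CUBIC))
```

```text
[ 0.51183772 -0.04953276  0.25812682] [-0.5746106  -0.59188016 -6.1922527 ] [[344.94018951 185.22364087]
 [343.28109293 196.98143221]]
```

View pics/g4.png

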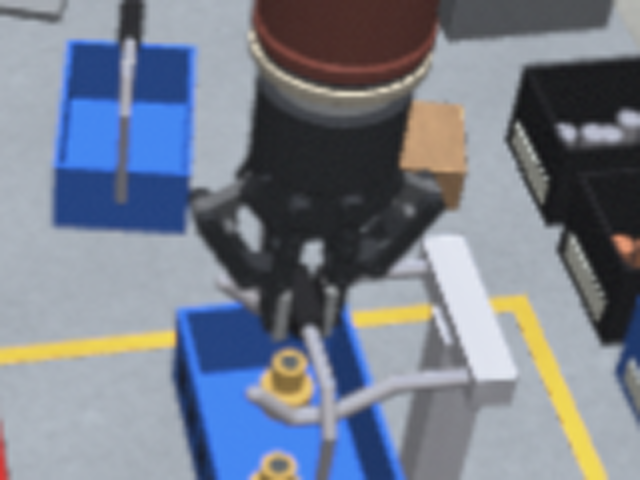

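The bar is over the seat, with the near prong under it at about (300,415) and its tip at (255,395). Both fittings are inside. I'll lower it slowly.

>>> play_rows:
  series:
    - {"tx": 0, "ty": 0, "tz": 0.01, "ax": 0, "ay": 0, "az": 0}
    - {"tx": 0, "ty": 0, "tz": 0.013, "ax": 0, "ay": 0, "az": 0}
    - {"tx": 0, "ty": 0, "tz": 0.013, "ax": 0, "ay": 0, "az": 0}
    - {"tx": 0, "ty": 0, "tz": 0.013, "ax": 0, "ay": 0, "az": 0}
    - {"tx": 0, "ty": 0, "tz": 0.01, "ax": 0, "ay": 0, "az": 0}
    - {"tx": 0, "ty": 0, "tz": 0.008, "ax": 0, "ay": 0, "az": 0}
    - {"tx": 0, "ty": 0, "tz": 0.005, "ax": 0, "ay": 0, "az": 0}
    - {"tx": 0, "ty": 0, "tz": 0.005, "ax": 0, "ay": 0, "az": 0}
    - {"tx": 0, "ty": 0, "tz": 0, "ax": 0, "ay": 0, "az": 0}

```text
t: 13.48
position: [0.5121, -0.0495, 0.2273]
tcp_rot: [-180.0, 0.0, 88.8]
ft_force: [-0.8, -0.9, -4.4]
finger_gap: 0.0174
grasp_force: 58.8
```

>>> play_rows:
  series:
    - {"tx": 0, "ty": 0, "tz": 0.0025, "ax": 0, "ay": 0, "az": 0}
    - {"tx": 0, "ty": 0, "tz": 0.0025, "ax": 0, "ay": 0, "az": 0}
    - {"tx": 0, "ty": 0, "tz": 0.0025, "ax": 0, "ay": 0, "az": 0}
    - {"tx": 0, "ty": 0, "tz": 0, "ax": 0, "ay": 0, "az": 0}

```text
t: 13.98
position: [0.512, -0.0494, 0.2242]
tcp_rot: [-180.0, 0.0, 88.8]
ft_force: [0.4, 0.2, -5.4]
finger_gap: 0.017
grasp_force: 58.8
```

>>> play_rows:
  series:
    - {"tx": 0, "ty": 0, "tz": 0.0025, "ax": 0, "ay": 0, "az": 0}
    - {"tx": 0, "ty": 0, "tz": 0.0025, "ax": 0, "ay": 0, "az": 0}
    - {"tx": 0, "ty": 0, "tz": 0, "ax": 0, "ay": 0, "az": 0}

```text
t: 14.35
position: [0.5121, -0.0495, 0.2222]
tcp_rot: [-180.0, 0.0, 88.8]
ft_force: [0.2, -0.1, -4.2]
finger_gap: 0.0171
grasp_force: 58.8
```

>>> play_rows:
  series:
    - {"tx": 0, "ty": 0, "tz": 0.002, "ax": 0, "ay": 0, "az": 0}
    - {"tx": 0, "ty": 0, "tz": 0, "ax": 0, "ay": 0, "az": 0}
    - {"tx": 0, "ty": 0, "tz": 0, "ax": 0, "ay": 0, "az": 0}

```text
t: 14.72
position: [0.5122, -0.0495, 0.2216]
tcp_rot: [180.0, 0.0, 88.8]
ft_force: [-0.2, 0.2, -4.9]
finger_gap: 0.017
grasp_force: 58.9
```

>>> play_rows:
  series:
    - {"tx": 0, "ty": 0, "tz": 0.002, "ax": 0, "ay": 0, "az": 0}
    - {"tx": 0, "ty": 0, "tz": 0, "ax": 0, "ay": 0, "az": 0}

```text
t: 14.98
position: [0.5123, -0.0495, 0.2212]
tcp_rot: [180.0, -0.0, 88.8]
ft_force: [-3.0, 0.4, 2.6]
finger_gap: 0.017
grasp_force: 60.1
```

>>> play_rows:
  series:
    - {"tx": 0, "ty": 0, "tz": 0.002, "ax": 0, "ay": 0, "az": 0}
    - {"tx": 0, "ty": 0, "tz": 0, "ax": 0, "ay": 0, "az": 0}

```text
t: 15.22
position: [0.5123, -0.0495, 0.221]
tcp_rot: [180.0, -0.0, 88.8]
ft_force: [-6.7, 1.1, 11.5]
finger_gap: 0.0171
grasp_force: 61.3
```

The bar bears on the prongs. I'll relieve the excess press by one step and then open.

>>> play_rows:
  series:
    - {"tx": 0, "ty": 0, "tz": -0.002, "ax": 0, "ay": 0, "az": 0}
    - {"tx": 0, "ty": 0, "tz": 0, "ax": 0, "ay": 0, "az": 0}
    - {"tx": 0, "ty": 0, "tz": 0, "ax": 0, "ay": 0, "az": 0}
  newtons: 20

```text
t: 15.6
position: [0.5123, -0.0495, 0.2211]
tcp_rot: [180.0, -0.0, 88.8]
ft_force: [-3.3, -0.1, 5.2]
finger_gap: 0.0171
grasp_force: 60.3
```

>>> play_rows:
  series:
    - {"tx": 0, "ty": 0, "tz": 0, "ax": 0, "ay": 0, "az": 0}
    - {"tx": 0, "ty": 0, "tz": 0, "ax": 0, "ay": 0, "az": 0}
    - {"tx": 0, "ty": 0, "tz": 0, "ax": 0, "ay": 0, "az": 0}
    - {"tx": 0, "ty": 0, "tz": 0, "ax": 0, "ay": 0, "az": 0}
    - {"tx": 0, "ty": 0, "tz": 0, "ax": 0, "ay": 0, "az": 0}
    - {"tx": 0, "ty": 0, "tz": 0, "ax": 0, "ay": 0, "az": 0}
  claw: 0.4

```text
t: 16.35
position: [0.5121, -0.0494, 0.2207]
tcp_rot: [-180.0, 0.0, 88.8]
ft_force: [0.7, -0.2, -0.2]
finger_gap: 0.0601
grasp_force: 0.0
```

Released with no load on the tool. I'll rise straight up, wait and look.

>>> play_rows:
  series:
    - {"tx": 0, "ty": 0, "tz": -0.02, "ax": 0, "ay": 0, "az": 0}
    - {"tx": 0, "ty": 0, "tz": -0.05, "ax": 0, "ay": 0, "az": 0}
    - {"tx": 0, "ty": 0, "tz": -0.08, "ax": 0, "ay": 0, "az": 0}
    - {"tx": 0, "ty": 0, "tz": -0.1, "ax": 0, "ay": 0, "az": 0}
    - {"tx": 0, "ty": 0, "tz": -0.1, "ax": 0, "ay": 0, "az": 0}
    - {"tx": 0, "ty": 0, "tz": -0.05, "ax": 0, "ay": 0, "az": 0}
    - {"tx": 0, "ty": 0, "tz": 0, "ax": 0, "ay": 0, "az": 0}
    - {"tx": 0, "ty": 0, "tz": 0, "ax": 0, "ay": 0, "az": 0}
    - {"tx": 0, "ty": 0, "tz": 0, "ax": 0, "ay": 0, "az": 0}
    - {"tx": 0, "ty": 0, "tz": 0, "ax": 0, "ay": 0, "az": 0}

```text
t: 17.6
position: [0.5119, -0.0494, 0.3801]
tcp_rot: [-179.9, 0.0, 88.8]
ft_force: [-0.1, 0.5, 0.4]
finger_gap: 0.06
grasp_force: 0.0
```

Run:
```python
from h import *
x,y,w,h=270,130,140,105
a=optics.read_camera("side")
for _ in range(12): c=optics.read_camera("side")
d=cv2.absdiff(a["img"],c["img"])[y:y+h,x:x+w]; print("motion",d.mean(),d.max())
print(proj(c,[.512,-.0501,.219])-[x,y],nets.pinpoint(c,"full_bin_grip")[:2],[f["uv"] for f in nets.pinpoint(c,"fitting1")])
cv2.imwrite("pics/g5.png",cv2.resize(c["img"][y:y+h,x:x+w],(640,480),interpolation=cv2.INTER_CUBIC))
```

```text
motion 0.7077551020408164 56
[[73.28109293 66.98143221]] [{'uv': [344.1, 196.7], 'score': 0.62}, {'uv': [298.8, 154.4], 'score': 0.56}] [[340.5, 222.9], [338.6, 244.8]]
```

View pics/g5.png

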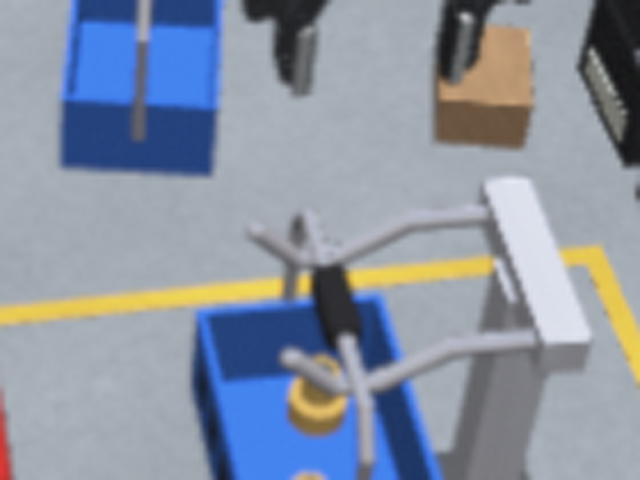

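The bin hangs on both prongs. The grip is at (335,303) in the crop and the prongs sit on either side of it, with the fittings inside. Some motion may remain, so I'll wait for any swing to die out.

>>> play_rows:
  series:
    - {"tx": 0, "ty": 0, "tz": 0, "ax": 0, "ay": 0, "az": 0}
    - {"tx": 0, "ty": 0, "tz": 0, "ax": 0, "ay": 0, "az": 0}
    - {"tx": 0, "ty": 0, "tz": 0, "ax": 0, "ay": 0, "az": 0}
    - {"tx": 0, "ty": 0, "tz": 0, "ax": 0, "ay": 0, "az": 0}
    - {"tx": 0, "ty": 0, "tz": 0, "ax": 0, "ay": 0, "az": 0}
    - {"tx": 0, "ty": 0, "tz": 0, "ax": 0, "ay": 0, "az": 0}
    - {"tx": 0, "ty": 0, "tz": 0, "ax": 0, "ay": 0, "az": 0}
    - {"tx": 0, "ty": 0, "tz": 0, "ax": 0, "ay": 0, "az": 0}
    - {"tx": 0, "ty": 0, "tz": 0, "ax": 0, "ay": 0, "az": 0}
    - {"tx": 0, "ty": 0, "tz": 0, "ax": 0, "ay": 0, "az": 0}

```text
t: 19.6
position: [0.5121, -0.0495, 0.3807]
tcp_rot: [180.0, 0.0, 88.8]
ft_force: [-0.6, -0.1, -0.4]
finger_gap: 0.0596
grasp_force: 0.0
```

>>> play_rows:
  series:
    - {"tx": 0, "ty": 0, "tz": 0, "ax": 0, "ay": 0, "az": 0}
    - {"tx": 0, "ty": 0, "tz": 0, "ax": 0, "ay": 0, "az": 0}
    - {"tx": 0, "ty": 0, "tz": 0, "ax": 0, "ay": 0, "az": 0}
    - {"tx": 0, "ty": 0, "tz": 0, "ax": 0, "ay": 0, "az": 0}
    - {"tx": 0, "ty": 0, "tz": 0, "ax": 0, "ay": 0, "az": 0}
    - {"tx": 0, "ty": 0, "tz": 0, "ax": 0, "ay": 0, "az": 0}
    - {"tx": 0, "ty": 0, "tz": 0, "ax": 0, "ay": 0, "az": 0}
    - {"tx": 0, "ty": 0, "tz": 0, "ax": 0, "ay": 0, "az": 0}
    - {"tx": 0, "ty": 0, "tz": 0, "ax": 0, "ay": 0, "az": 0}
    - {"tx": 0, "ty": 0, "tz": 0, "ax": 0, "ay": 0, "az": 0}

```text
t: 20.85
position: [0.5121, -0.0495, 0.3807]
tcp_rot: [-180.0, 0.0, 88.8]
ft_force: [-0.1, -0.4, -0.3]
finger_gap: 0.0601
grasp_force: 0.0
```

Run:
```python
from h import *
x,y,w,h=270,190,140,105
a=[optics.read_camera("side")["img"][y:y+h,x:x+w] for _ in range(9)]
for i in a[1:]: d=cv2.absdiff(a[0],i); print(round(d.mean(),2),d.max(),(d.max(2)>15).sum())
```

```text
0.52 4 0
0.52 6 0
0.52 5 0
0.51 5 0
0.52 4 0
0.51 5 0
0.52 4 0
0.52 5 0
```

Only camera noise is left between frames, so the bin is still. I'm handing the job in.

```bash
python3 -c "
from station import order
print(order.finish_job())"
```

```text
the job is handed in; nothing more can be done
None
```

The filled bin hangs still on both prongs with its two fittings inside, the empty bin was left untouched, and the job was handed in at about 21 s of the 48 s allowed; no verdict came back.

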